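# Index the mitre jig arm by one hole

## Robot

A 6-joint arm with a two-finger parallel gripper is mounted at the origin on the work surface. World frame = base frame: x ahead of the robot, y to its left, z up, the work surface at z = 0. Lengths are in m, angles in degrees, forces in N, time in s.
With the tool pointing down it reaches from about 0.3 to 0.75 m from the base axis. Payload 8.5 kg.
Tool frame: the origin (TCP) lies midway between the tips of the shut fingers; the grasp point (between the pads) lies 19 mm behind it; z points along the fingers, y is the line along which they close (so a half turn about z gives the same grasp; the last joint's range is limited). The gripper opens to 85 mm and grips with 20 to 120 N. Pads are 22 mm wide; open, the fingers measure 114 mm over their backs; the gripper's body (76 mm by 85 mm) begins 54 mm behind the grasp point. The pads swing forward as they close: fully open they stand 13 mm farther back than shut.
Start: joints at [61.117, 21.807, 74.336, -0, 83.858, -12.336], TCP at [0.157, 0.527, 0.231] pointing down, gripper open.
Joint ranges: [-178.18, 178.18], [-50.72, 133.34], [12.68, 142.11], [-81.47, 261.47], [9.98, 163.14], [-165.26, 165.26]. Speed limits (degrees/s): [136.94, 136.94, 180, 180, 180, 180].

## Interface

Orientations are given as a 3x3 rotation matrix whose columns are the frame's x, y, z axes.
In Python, from workcell import ctrl gives the robot as it stands.
- The arm moves only by the tool arm_command, never from a script. Its argument "rows" is a list of rows, each a list of 5 numbers: the finger opening in mm, from 0 to 85.4, then the shift along the world's x, y, z in mm, then the turn about the world's z in degrees. In form: [[claw, dx, dy, dz, yaw], ...]. A call has 1 to 8 rows; each row is the pose to reach, as a shift and turn from the pose commanded when the call began; what a row does not reach only later rows make up. A row lasts 1/8 s, in which the tool goes at most 62.5 mm and 10.7 degrees, less where a joint would pass 70% of its speed; a pose out of reach is approached as far as the arm can. A call with a gripper value outside its range is refused whole. The fingers move at their own pace and stop on an object; "squeeze" is the grip in N (left out, the last holds). Time passes only in rows, so rows that repeat a pose let the fingers close. It gives the time, the measured TCP pose, the force, the opening and the grip force at its end, in the units of the state.
- ctrl.get_obs(): the state, without advancing time (a new reading comes with each control period).
- ctrl.get_image(name): name is "scene" or "top" or "wrist"; returns (picture, depth): 400x640x3 uint8, red, green, blue; 400x640 float32, m along the optical axis (not along the pixel's ray), 0 where there is no reading.
- ctrl.camera_model(name): a dict with "K" (3x3 intrinsics, pixels), "R" (3x3) and "t" (3): a world point X has camera coordinates R X + t. Camera axes: x right, y down, z forward; pixel columns grow to the right and rows downward; lengths in m; the calibration is good to about 2 mm. A picture is of the moment at which its call begins: read the wrist's pose just before it. camera_model takes no time and is no camera call; for the wrist camera it gives the pose at the moment of the call.
- ctrl.sign_off(): hands the job in; it is judged then, once.
The state is a dict: "time": time; "q": joint angles; "qd": joint speeds; "effort": joint torques, N m; "tool_pos": TCP position; "tcp_rot": TCP orientation; "force": force on the tool from outside, world axes, zero at the start; "ft_torque": the same for the moment, N m; "width": finger opening in m; "gripper_force": force on a finger pad.
Only numpy, scipy, OpenCV 4.12 (cv2) and the standard library are available. Lean on these libraries where they do the work, as an engineer would, in place of code of your own. Each camera call takes 0.05 s, during which the arm holds its last target. There are 200 camera calls.

## Task

Set the mitre jig to its next angle: hook a fingertip under the red ring, lift the spring pin out of its hole, swing the blue arm one hole over to the hole marked by the yellow magnet (not the white one), and let the pin drop fully home there. Let go of the ring, and leave the spray can, the hammer and the tube offcut where they are.

Things in the scene. Friction and masses are not known exactly. Their poses are not given: they have to be found in the camera images.
- jig: Mitre jig fixed to the bench: green base plate 355 x 275 x 12 mm, on it a grey index sector (top 28 mm above the bench) with five 15 mm holes, 15 degrees apart, on a circle of radius 165 mm about the pivot. Origin on the pivot axis at bench height; z up; its -x axis runs from the pivot to the middle hole, roughly towards the robot. Its yaw varies.
- swing (a joint): Swing of the blue arm about the vertical pivot (rad): starts near 0, in the middle hole; +0.262 and -0.262 in the neighbouring holes; grows anticlockwise seen from above. With the pin up about 2 N at the ring swings it. Flat bar 36 mm wide, top 40 mm above the bench, reaching 190 mm from the pivot; a steel fence 71 mm high crosses it just behind the pivot.
- pin (a joint): Lift of the 12 mm spring pin (m): 0 fully home, at most 0.026. It clears the hole at 0.014; let go between holes it rides on the sector at about 0.014 and drops into the next hole it comes over. It is pushed down with about 5 N at the bottom, 9 N at the top. Pin and ring sit on the arm 165 mm from the pivot, swing with it, and move only straight up and down on it.
- ring_center (a point): Centre of the red ring rigidly on top of the pin: 54 mm inside, 70 mm outside, bar 8 mm; 102 mm above the bench with the pin home, 139 mm from the pivot. It rises from the pin towards the pivot at 40 degrees to the level: a finger pointing down, tilted 40 degrees from vertical towards the pivot, passes squarely through, with 45 mm free beyond. Site x: level along the arm towards the pivot; z: up.
- needle_point (a point): Point straight ahead of the white needle on the arm's free end, 222 mm from the pivot and 35 mm above the bench (in the air): it lies over the magnet when the pin is in that magnet's hole.
- yellow_magnet: Yellow round magnet, 20 mm across, 7 mm thick, stuck on the sector 222 mm from the pivot, straight outward from the hole to use, which is next to the starting hole on one side or the other. Origin at the centre of its underside, 28 mm above the bench. It does not move.
- white_magnet: White round magnet of the same size, by the neighbouring hole on the other side, which is not to be used.
- spray_can: Spray can with a green label, 54 mm across and 150 mm tall, standing loose on the bench beside the jig; origin at the centre of its underside. Leave it alone.
- hammer: Hammer lying loose on the bench on the other side of the jig; origin under its middle, x along the handle towards the head. Leave it alone.
- tube: Offcut of square steel tube, 40 x 40 x 90 mm, standing loose on end beside the jig; origin at the centre of its underside. Leave it alone.

How it is judged (in metres and radians):
On the way:
1. the pin is lifted out of its starting hole by its ring (value of joint pin above 0.009 m and contact force between the fingers and pin above 0.5 N and value of joint swing between -0.1 and 0.1 rad), for 0.05 s.
At the end, for the whole second after the job is handed in: The pin is fully home (lift under 2.5 mm) in the hole marked by the yellow magnet: the point ahead of the arm's needle lies within 6 mm of the magnet's centre, and the arm is at rest (value of joint pin below 0.0025 m and horizontal distance between needle_point and yellow_magnet below 0.006 m and velocity of joint swing between -0.02 and 0.02 rad/s); the robot touches nothing.
It fails at once if the spray can is lifted or pushed more than 20 mm from its place (distance of spray_can from where it was at the start of the episode above 0.02 m).
It fails at once if the hammer is lifted or pushed more than 20 mm from its place (distance of hammer from where it was at the start of the episode above 0.02 m).
It fails at once if the tube offcut is lifted or pushed more than 20 mm from its place (distance of tube from where it was at the start of the episode above 0.02 m).
It also fails if it takes over 40 s, if anything falls off the work surface, if the arm or the gripper's body presses on something with over 40 N, if the wrist force passes 120 N, or if a joint passes its speed limit or range.

## Working session

There is one attempt and no reset: what is moved stays moved. The work goes in short steps, Python scripts to look and compute and a tool call to move; the robot and the scene stay as the last step left them, time stands still between calls to the robot, and variables do not carry over. Pictures are saved under pics/ and viewed, at most 10 in all, crops included, and the job is handed in when it is done.

Besides the shell and the picture viewer there is one more tool, called after ">>>" by a JSON object that holds its "op" and its "data", one argument or row to a line. arm_command: Moves the arm, as the interface text tells. Its arguments: {"type":"object","properties":{"rows":{"type":"array","items":{"type":"array","items":{"type":"number"}}},"squeeze":{"type":"number"}},"required":["rows"]}

```bash
mkdir -p pics; ls
python3 - <<'E'
from workcell import ctrl
import cv2
o=ctrl.get_obs();print(o['time'],o['tool_pos'],o['tcp_rot'],o['width'])
for n in('scene','top'):
    p,d=ctrl.get_image(n);cv2.imwrite(f'pics/{n}0.png',p[:,:,::-1])
    print(n,ctrl.camera_model(n))
E
```

```text
pics
0.0 [0.15651268 0.52694925 0.23070359] [[-9.58583792e-01  2.84809821e-01 -6.93033592e-04]
 [ 2.84810518e-01  9.58582930e-01 -1.31765213e-03]
 [ 2.89049902e-04 -1.46046323e-03 -9.99998892e-01]] 0.08567953647776062
scene {'K': array([[463.20684831,   0.        , 324.95403441],
       [  0.        , 463.20684831, 191.23268831],
       [  0.        ,   0.        ,   1.        ]]), 'R': array([[-4.32231655e-01,  9.01762258e-01,  7.92260953e-04],
       [ 5.39443623e-01,  2.59269333e-01, -8.01111721e-01],
       [-7.22617723e-01, -3.45838465e-01, -5.98514313e-01]]), 't': array([ 0.30778867, -0.26577414,  1.58475641])}
top {'K': array([[454.87042916,   0.        , 315.23722977],
       [  0.        , 454.87042916, 207.29380636],
       [  0.        ,   0.        ,   1.        ]]), 'R': array([[-0.12704101, -0.99189664, -0.00127731],
       [-0.96501351,  0.12389542, -0.2310819 ],
       [ 0.22936761, -0.02812426, -0.97293346]]), 't': array([0.03967671, 0.63402179, 0.80311076])}
```

View pics/scene0.png

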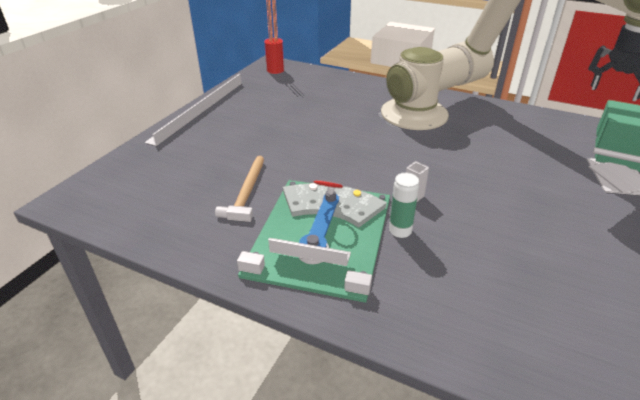

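View pics/top0.png

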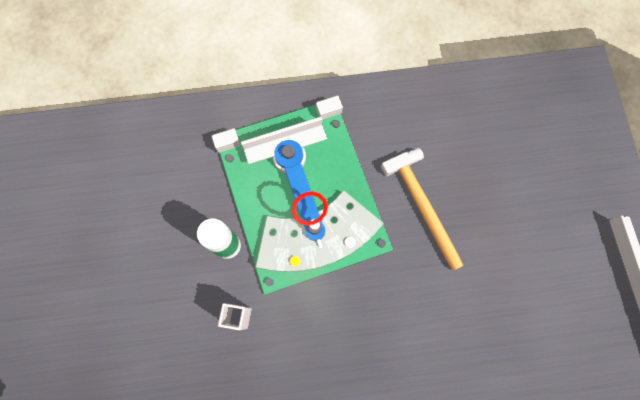

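Scene view: the jig with the can at (403,205), tube (416,180) and hammer (240,190). Top view: the ring is at (310,209), the yellow magnet at (295,260), the white magnet at (350,242) and the pivot near (288,153). The tool stays vertical, so I'll hook one finger through the ring and pinch its raised bar.

```bash
cat > h.py <<'E'
import numpy as np,cv2
from workcell import ctrl
def cast(cm,uv,z):
    K,R,t=cm['K'],cm['R'],cm['t'];c=-R.T@t
    d=R.T@np.linalg.solve(K,[uv[0],uv[1],1.]);return c+d*(z-c[2])/d[2]
def mask(p,lo,hi):
    return cv2.inRange(cv2.cvtColor(p,cv2.COLOR_RGB2HSV),lo,hi)
def comps(m,amin=15):
    n,_,s,c=cv2.connectedComponentsWithStats(m);return [(s[i,4],c[i],s[i,:4]) for i in range(1,n) if s[i,4]>=amin]
E
python3 - <<'E'
from h import *
p,d=ctrl.get_image('top');cm=ctrl.camera_model('top')
y=max(comps(mask(p,(22,150,120),(35,255,255))),key=lambda c:c[0]);print('yel',y)
w=[c for c in comps(mask(p,(0,0,215),(179,40,255))) if abs(c[1][0]-350)<12 and abs(c[1][1]-242)<12];print('white',w)
Y=cast(cm,y[1],.035);W=cast(cm,w[0][1] if w else (350,242),.035);print(Y,W,np.linalg.norm(Y-W))
m=(Y+W)/2;e=(W-Y)[:2];e/=np.linalg.norm(e)
n=np.array([-e[1],e[0]]);n*=np.sign(n[0])  # towards pivot (+x)
piv=m[:2]+n*.222*np.cos(np.radians(15));print('piv',piv,'dir',n,np.degrees(np.arctan2(n[1],n[0])))
r=mask(p,(0,170,110),(6,255,255))|mask(p,(174,170,110),(179,255,255))
r[:170]=0;r[250:]=0;r[:,:280]=0;r[:,345:]=0
c=cv2.findContours(r,cv2.RETR_EXTERNAL,cv2.CHAIN_APPROX_NONE)[0];c=max(c,key=len)
el=cv2.fitEllipse(cv2.convexHull(c));print(el)
C=cast(cm,el[0],.102);print('ring',C,'pred',piv-n*.139)
# raised bar from depth and from rays
v,u=np.nonzero(r);z=d[v,u]
X=(np.linalg.solve(cm['K'],np.c_[u,v,np.ones(len(u))].T)*z-cm['t'][:,None]);X=(cm['R'].T@X).T
X=X[(X[:,2]>.07)&(X[:,2]<.14)]
s=(X[:,:2]-piv)@-n; print('depth ring r range',np.percentile(s,[2,98]),'z',np.percentile(X[:,2],[2,98]),'mean',X.mean(0))
print('bar target',C[:2]+n*.0237,'pred',piv-n*.1153)
can=cast(cm,(215,230),.15);tb=cast(cm,(235,312),.09);print('can',can,'tube',tb)
E
```

```text
yel (np.int32(66), array([294.84848485, 260.74242424]), array([291, 257,   9,   9], dtype=int32))
white []
[0.54131287 0.01097504 0.035     ] [ 0.56429607 -0.10176577  0.035     ] 0.11505962979911036
piv [ 0.76291845 -0.0025618 ] dir [0.97984683 0.19975034] 11.522360137252342
((309.37005615234375, 207.87411499023438), (31.770252227783203, 35.97584915161133), 64.22261810302734)
ring [ 0.62767566 -0.02948645  0.102     ] pred [ 0.62671974 -0.03032709]
depth ring r range [0.11416781 0.16332706] z [0.08455161 0.12602894] mean [ 0.62729826 -0.02890678  0.10607181]
bar target [ 0.65089803 -0.02475237] pred [ 0.64994211 -0.02559301]
can [0.5980246  0.13881985 0.15      ] tube [0.4568832  0.12662143 0.09      ]
```

>>> {"op": "arm_command", "data": {
  "rows": [
    [42,494,-552,0,-62],
    [42,494,-552,0,-62],
    [42,494,-552,0,-62],
    [42,494,-552,0,-62],
    [42,494,-552,0,-62],
    [42,494,-552,0,-62],
    [42,494,-552,0,-62],
    [42,494,-552,0,-62]
  ],
  "squeeze": 50
}}

```text
time: 1.15
tool_pos: [0.4911, 0.1528, 0.2313]
tcp_rot: [[-0.198, 0.98, -0.0], [0.98, 0.198, 0.0], [0.0, -0.0, -1.0]]
force: [1.2, 0.4, -0.7]
width: 0.0421
gripper_force: 0.0
```

>>> {"op": "arm_command", "data": {
  "rows": [
    [42,53,-59,0,0],
    [42,106,-118,0,0],
    [42,159,-178,0,0],
    [42,159,-178,0,0],
    [42,159,-178,0,0]
  ]
}}

```text
time: 1.78
tool_pos: [0.6503, -0.0264, 0.2295]
tcp_rot: [[-0.195, 0.981, -0.002], [0.981, 0.195, 0.0], [0.0, -0.002, -1.0]]
force: [-0.4, -0.0, -0.5]
width: 0.0419
gripper_force: 0.0
```

Run:
```python
from h import *
o=ctrl.get_obs();print(o['time'],o['tool_pos'],o['force'],o['q'])
cm=ctrl.camera_model('wrist');p,d=ctrl.get_image('wrist');cv2.imwrite('pics/w1.png',p[:,:,::-1])
print(cm)
```

```text
1.775 [ 0.65033359 -0.02639639  0.2295068 ] [-0.41455077 -0.0490292  -0.5341886 ] [-1.27171512e+01  3.24226213e+01  5.65134265e+01 -1.90440544e-02
  9.11602416e+01 -2.39617847e+01]
{'K': array([[309.03672001,   0.        , 319.24541455],
       [  0.        , 309.03672001, 201.77269689],
       [  0.        ,   0.        ,   1.        ]]), 'R': array([[ 0.9807076 ,  0.19547167, -0.00185055],
       [ 0.18659267, -0.93325453,  0.3069514 ],
       [ 0.05827327, -0.30137487, -0.95172339]]), 't': array([-0.63236498, -0.18522392,  0.33239342])}
```

View pics/w1.png

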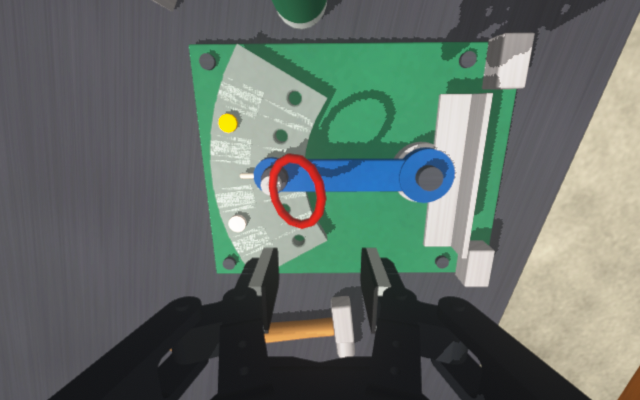

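The wrist view shows the ring at (298,190), yellow magnet (228,123), white (237,223), pivot (430,178), and the fingers at (265,280) and (375,280).

Run:
```python
from h import *
cm=ctrl.camera_model('wrist');p=cv2.imread('pics/w1.png')[:,:,::-1].copy()
y=max(comps(mask(p,(22,150,120),(35,255,255))),key=lambda c:c[0])
g=cv2.inRange(p,(205,205,205),(255,255,255));g2=np.zeros_like(g);g2[208:238,224:252]=g[208:238,224:252]
w=max(comps(g2),key=lambda c:c[0])
Y=cast(cm,y[1],.035);W=cast(cm,w[1],.035);print(y,w,Y,W,np.linalg.norm(Y-W))
e=(W-Y)[:2];e/=np.linalg.norm(e);n=np.array([-e[1],e[0]]);n*=np.sign(n[0])
piv=(Y+W)[:2]/2+n*.222*np.cos(np.radians(15));print('piv',piv,n,np.degrees(np.arctan2(n[1],n[0])))
r=mask(p,(0,170,110),(6,255,255))|mask(p,(174,170,110),(179,255,255));r[250:]=0
c=max(cv2.findContours(r,cv2.RETR_EXTERNAL,cv2.CHAIN_APPROX_NONE)[0],key=len)
el=cv2.fitEllipse(cv2.convexHull(c));C=cast(cm,el[0],.102);print('ring',el,C,'pred',piv-n*.139)
print('bar',C[:2]+n*.0237,piv-n*.1153)
```

```text
(np.int32(289), array([227.6366782 , 122.57093426]), array([218, 113,  20,  20], dtype=int32)) (np.int32(218), array([236.33944954, 223.90366972]), array([228, 216,  18,  17], dtype=int32)) [0.54245196 0.01326906 0.035     ] [ 0.56497402 -0.10010772  0.035     ] 0.11559210988450216
piv [ 0.76403884 -0.00163853] [0.98083487 0.19484085] 11.235426931261019
ring ((296.7879638671875, 190.85379028320312), (53.67653274536133, 75.09837341308594), 161.99078369140625) [ 0.62889199 -0.02668065  0.102     ] pred [ 0.62770279 -0.02872141]
bar [ 0.65213777 -0.02206292] [ 0.65094858 -0.02410368]
```

>>> {"op": "arm_command", "data": {
  "rows": [
    [42,1,2,-30,0],
    [42,1,2,-60,0],
    [42,1,2,-85,0],
    [42,1,2,-105,0],
    [42,1,2,-124,0],
    [42,1,2,-124,0],
    [42,1,2,-124,0]
  ]
}}

```text
time: 2.7
tool_pos: [0.6502, -0.0208, 0.1085]
tcp_rot: [[-0.199, 0.98, 0.001], [0.98, 0.199, -0.0], [-0.0, 0.001, -1.0]]
force: [-0.8, -0.3, 0.5]
width: 0.0417
gripper_force: 0.0
```

Run:
```python
from h import *
p,d=ctrl.get_image('scene');p2,d=ctrl.get_image('wrist')
a=cv2.resize(p[130:270,220:440],(780,496),interpolation=cv2.INTER_CUBIC)
cv2.imwrite('pics/s2.png',a[:,:,::-1]);cv2.imwrite('pics/w2.png',p2[:,:,::-1])
```

```text
(no output)
```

View pics/w2.png

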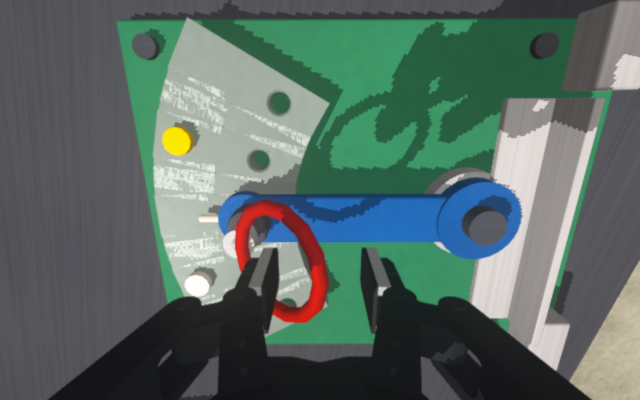

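View pics/s2.png

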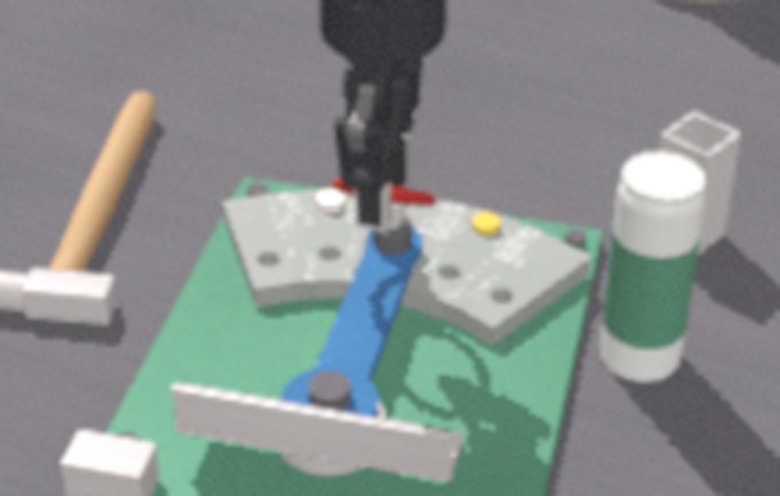

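The wrist view shows the left finger (tip at (265,255)) inside the ring and the right finger outside, with the raised bar near (320,280) between them. Next I close on it.

>>> {"op": "arm_command", "data": {
  "rows": [
    [30,0.5,-3,-2,0],
    [15,0.5,-3,-2,0],
    [2,0.5,-3,-2,0],
    [2,0.5,-3,-2,0],
    [2,0.5,-3,-2,0],
    [2,0.5,-3,-2,0]
  ],
  "squeeze": 60
}}

```text
time: 3.55
tool_pos: [0.6506, -0.0246, 0.1054]
tcp_rot: [[-0.198, 0.98, 0.0], [0.98, 0.198, -0.0], [-0.0, 0.0, -1.0]]
force: [-0.8, -1.2, 2.4]
width: 0.0063
gripper_force: 57.6
```

>>> {"op": "arm_command", "data": {
  "rows": [
    [2,0,0,3,0],
    [2,0,0,7,0],
    [2,0,0,12,0],
    [2,0,0,16,0],
    [2,0,0,20,0],
    [2,0,0,20,0],
    [2,0,0,20,0]
  ]
}}

```text
time: 4.42
tool_pos: [0.6505, -0.0243, 0.1251]
tcp_rot: [[-0.199, 0.98, -0.0], [0.98, 0.199, 0.0], [0.0, -0.0, -1.0]]
force: [2.7, 0.0, -7.8]
width: 0.0063
gripper_force: 57.5
```

Run:
```python
from h import *
o=ctrl.get_obs();print(o['tool_pos'],o['force'],o['width'],o['gripper_force'])
p2,d=ctrl.get_image('wrist');cv2.imwrite('pics/w3.png',p2[:,:,::-1])
piv=np.array([.7635,-.002]);t=o['tool_pos'][:2]
for s in (5,10,15,-15):
    a=-np.radians(s);R=np.array([[np.cos(a),-np.sin(a)],[np.sin(a),np.cos(a)]])
    print(-s,1000*(piv+R@(t-piv)-t))
```

```text
[ 0.65046334 -0.02432928  0.12514747] [ 2.72682425  0.02363485 -7.78638356] 0.006340609362999363 57.50813618302345
-5 [-1.51598597  9.93676333]
-10 [-2.16015716 19.96784117]
-15 [-1.92761105 30.01689094]
15 [  9.63087235 -28.49518773]
```

View pics/w3.png

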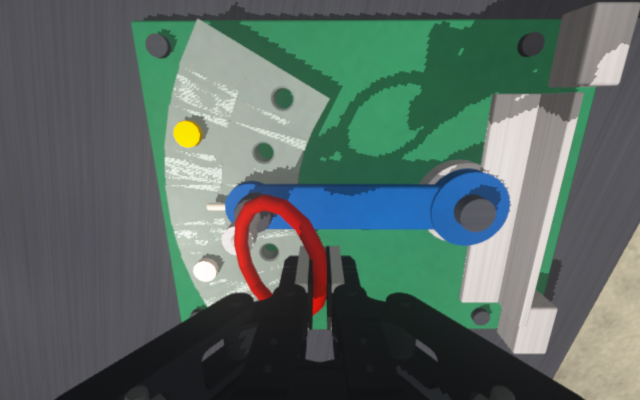

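The ring is held and the spring load (−7.8 N) confirms the pin is up. Yellow is on the +y side, so I swing −15° about the pivot.

>>> {"op": "arm_command", "data": {
  "rows": [
    [2,-0.9,5,0,-2.5],
    [2,-1.5,10,0,-5],
    [2,-2,15,0,-7.5],
    [2,-2.2,20,0,-10],
    [2,-2.2,25,0,-12.5],
    [2,-1.9,30,0,-15],
    [2,-1.9,30,0,-15],
    [2,-1.9,30,0,-15]
  ]
}}

```text
time: 5.48
tool_pos: [0.6485, 0.0061, 0.1251]
tcp_rot: [[0.061, 0.998, -0.001], [0.998, -0.061, 0.001], [0.001, -0.001, -1.0]]
force: [1.5, 2.5, -9.5]
width: 0.006
gripper_force: 57.4
```

Run:
```python
from h import *
o=ctrl.get_obs();print(o['tool_pos'],o['tcp_rot'][:,1],o['force'],o['width'],o['gripper_force'])
p2,d=ctrl.get_image('wrist');cv2.imwrite('pics/w4.png',p2[:,:,::-1])
```

```text
[0.64849191 0.00606596 0.12512332] [ 9.98149203e-01 -6.08095410e-02 -6.07002657e-04] [ 1.45432607  2.49600268 -9.45930901] 0.006019939668356657 57.38983456045389
```

View pics/w4.png

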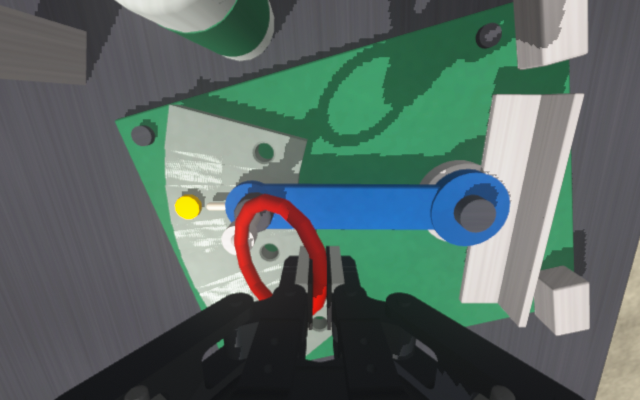

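The needle at (215,206) points at the yellow magnet (187,208), so I lower.

>>> {"op": "arm_command", "data": {
  "rows": [
    [2,0,0,-4,0],
    [2,0,0,-8,0],
    [2,0,0,-12,0],
    [2,0,0,-15,0],
    [2,0,0,-18,0],
    [2,0,0,-19,0],
    [2,0,0,-19,0]
  ]
}}

```text
time: 6.4
tool_pos: [0.6486, 0.0056, 0.1063]
tcp_rot: [[0.062, 0.998, -0.0], [0.998, -0.062, 0.0], [0.0, -0.0, -1.0]]
force: [-1.2, 3.7, -5.2]
width: 0.0063
gripper_force: 57.7
```

The load is still about 5 N downward, so the pin is in the hole. Now I open and retreat.

>>> {"op": "arm_command", "data": {
  "rows": [
    [12,0,0,0,0],
    [25,0,0,0,0],
    [40,0,0,0,0],
    [40,0,0,0,0],
    [40,0,0,25,0],
    [40,0,0,60,0],
    [40,0,0,110,0],
    [40,0,0,110,0]
  ]
}}

```text
time: 7.4
tool_pos: [0.65, 0.0054, 0.2208]
tcp_rot: [[0.062, 0.998, 0.008], [0.998, -0.062, -0.002], [-0.001, 0.009, -1.0]]
force: [-0.4, -0.2, -1.0]
width: 0.04
gripper_force: 0.0
```

Run:
```python
from h import *
o=ctrl.get_obs();print(o['time'],o['tool_pos'],o['force'],o['width'])
cm=ctrl.camera_model('wrist');p,d=ctrl.get_image('wrist');cv2.imwrite('pics/w5.png',p[:,:,::-1])
r=mask(p,(0,170,110),(6,255,255))|mask(p,(174,170,110),(179,255,255));r[260:]=0
c=max(cv2.findContours(r,cv2.RETR_EXTERNAL,cv2.CHAIN_APPROX_NONE)[0],key=len)
C=cast(cm,cv2.fitEllipse(cv2.convexHull(c))[0],.102)
y=max(comps(mask(p,(22,150,120),(35,255,255))),key=lambda c:c[0]);Y=cast(cm,y[1],.035)
v,u=np.nonzero(r);X=(np.linalg.solve(cm['K'],np.c_[u,v,np.ones(len(u))].T)*d[v,u]-cm['t'][:,None]);X=(cm['R'].T@X).T
X=X[(X[:,2]>.06)&(X[:,2]<.16)]
print(C,Y,'ring z pct',np.percentile(X[:,2],[1,50,99]),'ring-mag',np.linalg.norm((C-Y)[:2]))
```

```text
7.4 [0.65002832 0.00544145 0.22077943] [-0.37643557 -0.22351243 -0.96845143] 0.04000856773153379
[0.62757867 0.0076266  0.102     ] [0.5438336  0.01188877 0.035     ] ring z pct [0.08488485 0.10990446 0.12582916] ring-mag 0.08385346861676092
```

View pics/w5.png

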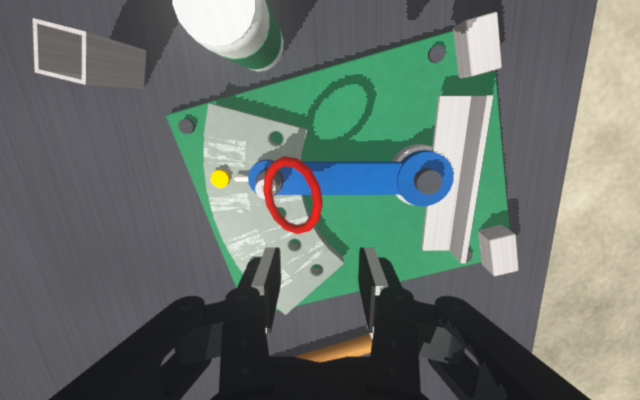

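The needle points at the yellow magnet. The ring height (85–126 mm) matches the starting home reading, and the gripper is clear, so I hand in.

>>> {"op": "arm_command", "data": {
  "rows": [
    [40,0,0,20,0],
    [40,0,0,20,0],
    [40,0,0,20,0],
    [40,0,0,20,0]
  ]
}}

```text
time: 7.95
tool_pos: [0.6484, 0.0057, 0.2351]
tcp_rot: [[0.062, 0.998, -0.002], [0.998, -0.062, 0.0], [0.0, -0.002, -1.0]]
force: [-0.0, -0.4, -1.0]
width: 0.0398
gripper_force: 0.0
```

```bash
python3 -c "
from workcell import ctrl
print(ctrl.sign_off())"
```

```text
the job is handed in; nothing more can be done
None
```

The job is handed in at about 8 s, result not reported: in the last picture the blue arm's needle points at the yellow magnet, the ring is back at its home height and released, and I did not contact the can, hammer or tube; as the tool can't tilt, I hooked one finger through the ring and pinched its raised bar to lift.

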